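# Set out the practice pipes by diameter

### The arm

A 6-joint arm with a two-finger parallel gripper is mounted at the origin on the work surface. World frame = base frame: x ahead of the robot, y to its left, z up, the work surface at z = 0. Lengths are in m, angles in rad, forces in N, time in s.
With the tool pointing down it reaches from about 0.375 to 0.9 m from the base axis. Payload 3.1 kg.
Tool frame: the origin (TCP) lies where the fingers leave the gripper's body, on its centre line; the fingertips stand manip.tip_reach ahead of it and the grasp point (between the pads) lies 54 mm ahead of it (manip.tip_reach is the distance from the TCP to the fingertips, in m); z points along the fingers, y is the direction in which the jaws open and shut (so a half turn about z gives the same grasp; the last joint's range is limited). The gripper opens to 85 mm and grips with 20 to 120 N. Pads are 22 mm wide; open, the fingers measure 114 mm over their backs; the gripper's body (76 mm by 85 mm) begins 54 mm behind the grasp point. The pads swing forward as they close: fully open they stand 13 mm farther back than shut.
Start: joints at [1.119, 0.527, 1.433, -0, 1.181, -0.178], TCP at [0.169, 0.602, 0.304] pointing down, gripper open.
Joint ranges: [-3.08, 3.08], [-0.75, 2.2], [0.22, 2.44], [-1.43, 4.57], [0, 2.65], [-2.85, 2.85]. Speed limits (rad/s): [2.79, 2.79, 3.14, 3.14, 3.14, 3.14].

### API

Orientations are given as a unit quaternion [x, y, z, w].
In Python, from station import manip, cams, order gives the robot as it stands. The module is installed in compiled form; this text tells all that it offers.
- The arm moves only by the tool drive_tool, never from a script. Its arguments are lists of equal length, an entry for each row: "linear": the shift along the tool's x, y, z in mm, a list of three; "rot": the turn, a rotation vector about the tool's x, y, z in degrees, a list of three; "hand": the finger opening in mm, from 0 to 85.4. A call has 1 to 20 rows; each row shifts and turns the pose as measured when the row begins, along the tool's axes as they then stand; what a row does not reach is not made up. A row lasts 1/12 s, in which the tool goes at most 41.7 mm and 7.16 degrees, less where a joint would pass 70% of its speed; a pose out of reach is approached as far as the arm can. A call with a gripper value outside its range is refused whole. The fingers move at their own pace and stop on an object; "force" is the grip in N (left out, the last holds). Time passes only in rows, so rows that do not move let the fingers close. It gives the time, the measured TCP pose, the force and the opening at its end, in the units of the state.
- manip.sense(): the state, without advancing time (a new reading comes with each control period).
- cams.snapshot(name): name is "scene" or "top" or "wrist"; returns the picture (384x512x3 uint8, red, green, blue); there is no depth.
- cams.camera_model(name): a dict with "vfov" (degrees; the focal length in pixels is half the picture's height over the tangent of half this angle, whatever the lens; pixels are square), "cx", "cy" (the principal point, pixels), "k1" (the pictures are not rectified: a ray, as slopes to the right and down, at radius r is drawn at 1 + k1 r^2 times it, then the intrinsics apply), "rvec" (rotation vector, rad) and "tvec" (3), from world to camera coordinates, as OpenCV has them. Camera axes: x right, y down, z forward; pixel columns grow to the right and rows downward; lengths in m; the calibration is good to about 2 mm. A picture is of the moment at which its call begins: read the wrist's pose just before it. camera_model takes no time and is no camera call; for the wrist camera it gives the pose at the moment of the call.
- order.sign_off(): hands the job in, once; it reports no verdict.
Trained networks look in the newest picture that a camera, given by its name, has taken for a name from the list of things; names that differ only in an ending like _2 or _b are one class to them, and where a whole thing is asked for, a point or a joint stands for the part that bears it (a point fixed in the world has none). Each returns a list of dicts, best first, with "score" (0 to 1); they miss things now and then, are a little off and sometimes report something else, mostly with a low value. They report only what shows in the picture. A call takes as long as a camera call. They do not tell look-alikes from the thing itself.
- cams.regions_of(label, camera): "pixels" (384x512 bool, what is visible of it) and "rect" ([left, top, right, bottom] in pixels, round what is visible of it).
- cams.spot_point(label, camera): "at" ([column, row] in pixels: a listed point, or the origin of a listed thing).
The state is a dict: "t": time; "q": joint angles; "qd": joint speeds; "tau": joint torques, N m; "tcp_pos": TCP position; "tool_rot": TCP orientation; "force": force on the tool from outside, world axes, zero at the start; "ft_torque": the same for the moment, N m; "finger_gap": opening from 0.0 (shut) to 1.0 (fully open).
Only numpy, scipy, OpenCV 4.12 (cv2) and the standard library are available. Lean on these libraries where they do the work, as an engineer would, in place of code of your own. Each camera call takes 0.05 s, during which the arm holds its last target. There are 200 camera calls.

### The job

Set out the pipe-to-plate joints for the next welding lesson: stand each of the four blue practice pipes upright on its own base plate of the fixture bar, centred on the cross, in order of diameter, with the thinnest pipe on the plate at the end nearest the welding torch and the thickest at the far end. Let go of them all, and do not shift the torch on its rest or the blue T-joint piece.

Things in the scene. Friction and masses are not known exactly. Their poses are not given: they have to be found in the camera images.
- pipe_21: The thinnest of four loose blue plastic practice pipes: outside diameter 21.3 mm, 60 mm long, wall 4.5 mm, open at both ends. Starts upright on the bench between robot and bar. The four differ only in diameter (21, 34, 48, 60 mm). Origin: on the axis at mid-length, 30 mm above the face it stands on; z along the pipe.
- pipe_34: The second thinnest of four loose blue plastic practice pipes: outside diameter 33.7 mm, 60 mm long, wall 4.5 mm, open at both ends. Starts upright on the bench between robot and bar. The four differ only in diameter (21, 34, 48, 60 mm). Origin: on the axis at mid-length, 30 mm above the face it stands on; z along the pipe.
- pipe_48: The second thickest of four loose blue plastic practice pipes: outside diameter 48.3 mm, 60 mm long, wall 4.5 mm, open at both ends. Starts upright on the bench between robot and bar. The four differ only in diameter (21, 34, 48, 60 mm). Origin: on the axis at mid-length, 30 mm above the face it stands on; z along the pipe.
- pipe_60: The thickest of four loose blue plastic practice pipes: outside diameter 60.3 mm, 60 mm long, wall 4.5 mm, open at both ends. Starts upright on the bench between robot and bar. The four differ only in diameter (21, 34, 48, 60 mm). Origin: on the axis at mid-length, 30 mm above the face it stands on; z along the pipe.
- plate_a: The first from the left of four equal bare-metal base plates, 70 x 70 x 6 mm, black cross at the centre, screwed in one straight row, a to d from the robot's left (+y) to right, about 85 mm apart, to a dark steel bar (345 x 80 mm, 16 mm high) lying roughly along y. Fixed. Origin: centre of its underside; its top is 6 mm above that, 22 mm above the bench; z up, y along the bar to the left.
- plate_b: The second from the left of four equal bare-metal base plates, 70 x 70 x 6 mm, black cross at the centre, screwed in one straight row, a to d from the robot's left (+y) to right, about 85 mm apart, to a dark steel bar (345 x 80 mm, 16 mm high) lying roughly along y. Fixed. Origin: centre of its underside; its top is 6 mm above that, 22 mm above the bench; z up, y along the bar to the left.
- plate_c: The third from the left of four equal bare-metal base plates, 70 x 70 x 6 mm, black cross at the centre, screwed in one straight row, a to d from the robot's left (+y) to right, about 85 mm apart, to a dark steel bar (345 x 80 mm, 16 mm high) lying roughly along y. Fixed. Origin: centre of its underside; its top is 6 mm above that, 22 mm above the bench; z up, y along the bar to the left.
- plate_d: The fourth from the left of four equal bare-metal base plates, 70 x 70 x 6 mm, black cross at the centre, screwed in one straight row, a to d from the robot's left (+y) to right, about 85 mm apart, to a dark steel bar (345 x 80 mm, 16 mm high) lying roughly along y. Fixed. Origin: centre of its underside; its top is 6 mm above that, 22 mm above the bench; z up, y along the bar to the left.
- torch: Welding torch (black handle, red trigger, brass neck, copper nozzle, 260 mm long) on its dark steel rest, one loose object, 0.95 kg, at most 95 mm high. Lies beyond one end of the bar, left or right by chance, about 230 mm from the end plate's centre; the thinnest pipe belongs at that end. Not to be moved. Origin: centre of the rest's underside (150 x 75 mm); x towards the nozzle, z up.
- tpiece: Bystander, not to be moved: loose blue plastic T-joint piece, 0.35 kg, base 150 x 100 x 8 mm with an upright plate 150 mm long and 8 mm thick, 100 mm high in all. Stands beyond the end of the bar that is away from the torch, about 230 mm from the end plate's centre. Origin: centre of its underside; x along the upright plate, z up.
Mind the look-alikes: they are no part of the job. Leave any yellow look-alike of the pipe_21 alone.

How it is judged:
At the end, for the whole second after the job is handed in: Counting plates from the torch end, the 21, 34, 48 and 60 mm pipes stand on the first, second, third and fourth; each flat on its plate, upright within 3.4 degrees (either end up), its axis within 12 mm of the plate's centre, released and at rest (((y of torch in the frame of plate_b above 0 m and horizontal distance between pipe_21 and plate_a below 0.012 m and z of pipe_21 in the frame of plate_a between 0.033 and 0.039 m and angle between the z axis of pipe_21 and the z axis of plate_a, either way round below 0.06 rad and horizontal distance between pipe_34 and plate_b below 0.012 m and z of pipe_34 in the frame of plate_b between 0.033 and 0.039 m and angle between the z axis of pipe_34 and the z axis of plate_b, either way round below 0.06 rad and horizontal distance between pipe_48 and plate_c below 0.012 m and z of pipe_48 in the frame of plate_c between 0.033 and 0.039 m and angle between the z axis of pipe_48 and the z axis of plate_c, either way round below 0.06 rad and horizontal distance between pipe_60 and plate_d below 0.012 m and z of pipe_60 in the frame of plate_d between 0.033 and 0.039 m and angle between the z axis of pipe_60 and the z axis of plate_d, either way round below 0.06 rad) or (y of torch in the frame of plate_b below 0 m and horizontal distance between pipe_21 and plate_d below 0.012 m and z of pipe_21 in the frame of plate_d between 0.033 and 0.039 m and angle between the z axis of pipe_21 and the z axis of plate_d, either way round below 0.06 rad and horizontal distance between pipe_34 and plate_c below 0.012 m and z of pipe_34 in the frame of plate_c between 0.033 and 0.039 m and angle between the z axis of pipe_34 and the z axis of plate_c, either way round below 0.06 rad and horizontal distance between pipe_48 and plate_b below 0.012 m and z of pipe_48 in the frame of plate_b between 0.033 and 0.039 m and angle between the z axis of pipe_48 and the z axis of plate_b, either way round below 0.06 rad and horizontal distance between pipe_60 and plate_a below 0.012 m and z of pipe_60 in the frame of plate_a between 0.033 and 0.039 m and angle between the z axis of pipe_60 and the z axis of plate_a, either way round below 0.06 rad)) and linear speed of each of pipe_21, pipe_34, pipe_48, pipe_60 below 0.01 m/s and angular speed of each of pipe_21, pipe_34, pipe_48, pipe_60 below 0.15 rad/s); the robot touches nothing.
It fails at once if the torch and its rest are shifted more than 15 mm or tipped (distance of torch from where it was at the start of the episode above 0.015 m or angle between torch's own z axis and vertical above 0.2 rad).
It fails at once if the T-joint piece is shifted more than 15 mm or tipped (distance of tpiece from where it was at the start of the episode above 0.015 m or angle between tpiece's own z axis and vertical above 0.2 rad).
It also fails if it takes over 99 s, if anything falls off the work surface, if the arm or the gripper's body presses on something with over 40 N, if the wrist force passes 120 N, or if a joint passes its speed limit or range.

## Working session

There is one attempt and no reset: what is moved stays moved. The work goes in short steps, Python scripts to look and compute and a tool call to move; the robot and the scene stay as the last step left them, time stands still between calls to the robot, and variables do not carry over. Pictures are saved under pics/ and viewed, about 12 in all and at most 16, crops included, and the job is handed in when it is done.

Besides the shell and the picture viewer there is one more tool, called after ">>>" by a JSON object that holds its "op" and its "data", one argument or row to a line. drive_tool: Moves the arm, as the interface text tells. Its arguments: {"type":"object","properties":{"linear":{"type":"array","items":{"type":"array","items":{"type":"number"}}},"rot":{"type":"array","items":{"type":"array","items":{"type":"number"}}},"hand":{"type":"array","items":{"type":"number"}},"force":{"type":"number"}},"required":["linear","rot","hand"]}

```bash
mkdir -p pics
cat > h.py <<'E'
import numpy as np, cv2
from station import manip, cams, order
from scipy.spatial.transform import Rotation as R
def model(n):
    m=cams.camera_model(n); f=192/np.tan(np.radians(m['vfov'])/2)
    return m,f
def ray(n,uv,z,m=None):
    m=m or cams.camera_model(n); f=192/np.tan(np.radians(m['vfov'])/2)
    K=np.array([[f,0,m['cx']],[0,f,m['cy']],[0,0,1]])
    p=cv2.undistortPoints(np.array([[uv]],float),K,np.array([m['k1'],0,0,0,0.]))[0,0]
    M=R.from_rotvec(m['rvec']).as_matrix(); t=np.array(m['tvec'])
    c=-M.T@t; d=M.T@np.array([p[0],p[1],1]); return c+d*(z-c[2])/d[2]
def proj(n,P,m=None):
    m=m or cams.camera_model(n); f=192/np.tan(np.radians(m['vfov'])/2)
    K=np.array([[f,0,m['cx']],[0,f,m['cy']],[0,0,1]])
    return cv2.projectPoints(np.atleast_2d(P).astype(float),np.array(m['rvec'],float),np.array(m['tvec'],float),K,np.array([m['k1'],0,0,0,0.]))[0][:,0]
def save(a,p,s=1): cv2.imwrite(p,cv2.resize(a[:,:,::-1],None,fx=s,fy=s,interpolation=cv2.INTER_CUBIC))
E
python3 - <<'E'
from h import *
a=cams.snapshot('top');save(a,'pics/top0.png',1.5)
b=cams.snapshot('scene');save(b,'pics/scene0.png',1.5)
print(manip.tip_reach,manip.sense()['tool_rot'])
cams.snapshot('top')
for l,z in [('pipe_21',.03),('plate_a',.016),('torch',0),('tpiece',0)]:
    for d in cams.spot_point(l,'top'): print(l,round(d['score'],2),np.round(d['at']),ray('top',d['at'],z).round(4))
for l in ['pipe_21','pipe_34','pipe_48','pipe_60']:
    for d in cams.regions_of(l,'top'): print(l,round(d['score'],2),np.round(d['rect']),d['pixels'].sum())
E
```

```text
0.0726 [ 1.36486900e-01  9.90641358e-01 -9.59150563e-04 -3.23969444e-04]
pipe_21 0.61 [194. 234.] [0.4506 0.2232 0.03  ]
pipe_21 0.55 [353. 221.] [ 0.4718 -0.2723  0.03  ]
pipe_21 0.54 [334. 218.] [ 0.4812 -0.2122  0.03  ]
pipe_21 0.51 [235. 231.] [0.453  0.0952 0.03  ]
pipe_21 0.51 [371. 209.] [ 0.5075 -0.3305  0.03  ]
pipe_21 0.5 [286. 220.] [ 0.484  -0.0626  0.03  ]
plate_a 0.91 [258. 176.] [0.6319 0.0184 0.016 ]
plate_a 0.81 [305. 166.] [ 0.6591 -0.136   0.016 ]
plate_a 0.78 [229. 179.] [0.6237 0.1111 0.016 ]
plate_a 0.76 [282. 173.] [ 0.6391 -0.0599  0.016 ]
torch 0.98 [154. 188.] [0.6093 0.3551 0.    ]
tpiece 0.88 [375. 153.] [ 0.6975 -0.3696  0.    ]
tpiece 0.4 [228. 180.] [0.6259 0.1138 0.    ]
pipe_21 0.59 [351. 215. 360. 224.] 48
pipe_21 0.56 [183. 229. 202. 247.] 114
pipe_21 0.55 [222. 219. 246. 243.] 291
pipe_21 0.43 [282. 213. 292. 230.] 74
pipe_34 0.59 [351. 215. 360. 224.] 48
pipe_34 0.56 [183. 229. 202. 247.] 114
pipe_34 0.55 [222. 219. 246. 243.] 291
pipe_34 0.43 [282. 213. 292. 230.] 74
pipe_48 0.59 [351. 215. 360. 224.] 48
pipe_48 0.56 [183. 229. 202. 247.] 114
pipe_48 0.55 [222. 219. 246. 243.] 291
pipe_48 0.43 [282. 213. 292. 230.] 74
pipe_60 0.59 [351. 215. 360. 224.] 48
pipe_60 0.56 [183. 229. 202. 247.] 114
pipe_60 0.55 [222. 219. 246. 243.] 291
pipe_60 0.43 [282. 213. 292. 230.] 74
```

View pics/top0.png

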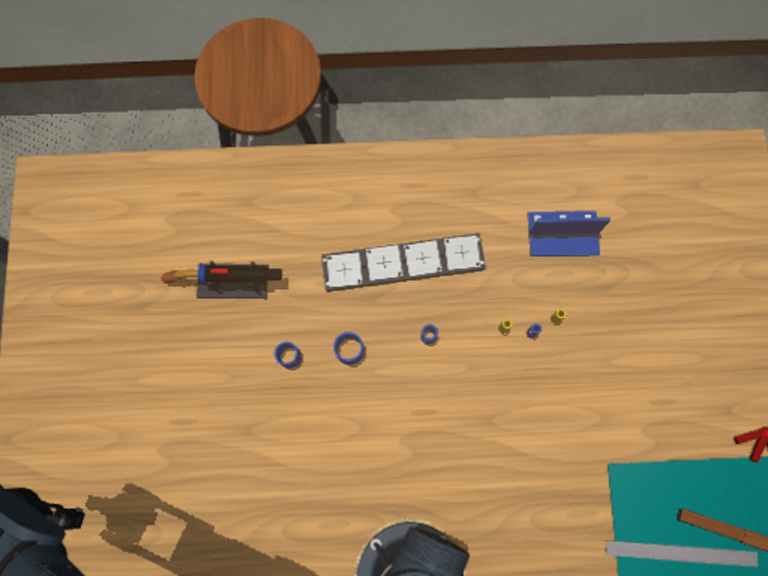

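View pics/scene0.png

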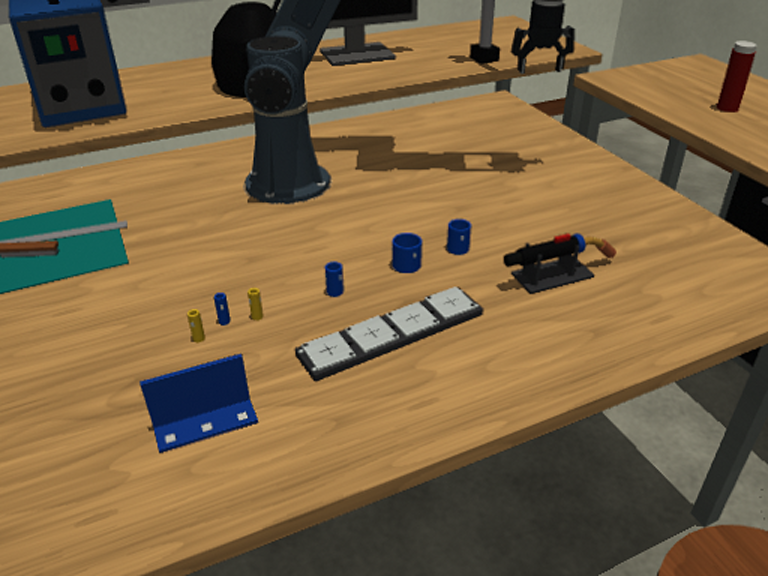

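```bash
cat >> h.py <<'E'
def plan(p,yaw,hand=85):
    """rows to bring TCP to p with tool y at yaw (deg), tool pointing down"""
    s=manip.sense(); A=R.from_quat(s['tool_rot'])
    y=np.array([np.cos(np.radians(yaw)),np.sin(np.radians(yaw)),0]); z=np.array([0,0,-1.]); x=np.cross(y,z)
    B=R.from_matrix(np.stack([x,y,z],1)); d=np.array(p)-s['tcp_pos']
    print('t',round(s['t'],2),'tcp',np.round(s['tcp_pos'],4),'F',np.round(s['force'],1),'gap',round(s['finger_gap'],3),'q6',round(s['q'][5],2))
    print(' shift in tool axes now',(1000*A.inv().apply(d)).round(1),'rot',np.degrees((A.inv()*B).as_rotvec()).round(2),'; shift in final axes',(1000*B.inv().apply(d)).round(1))
E
python3 - <<'E'
from h import *
s=manip.sense();m=cams.camera_model('wrist');M=R.from_rotvec(m['rvec']).as_matrix();c=-M.T@m['tvec']
A=R.from_quat(s['tool_rot']);print('cam in tool',A.inv().apply(c-s['tcp_pos']).round(4),'view',A.inv().apply(M[2]).round(3),'right',A.inv().apply(M[0]).round(3),'vfov',m['vfov'],m['k1'])
a=cams.snapshot('top');h=cv2.cvtColor(a,cv2.COLOR_RGB2HSV)
for nm,lo,hi in [('blue',(105,120,40),(130,255,255)),('yellow',(22,140,60),(34,255,255))]:
    k=cv2.inRange(h,lo,hi);n,_,st,ce=cv2.connectedComponentsWithStats(k)
    for i in range(1,n):
        if st[i,4]>15 and st[i,1]>200:
            x,y,w,hh=st[i,:4];print(nm,st[i],ray('top',(x+w/2-.5,y+hh/2-.5),.035).round(3))
P=np.array([ray('top',d['at'],.022)[:2] for d in sorted(cams.spot_point('plate_a','top'),key=lambda d:d['at'][0])]);print(P.round(4),np.degrees(np.arctan2(*(P[0]-P[-1]))))
plan([.53,0,.42],8)
E
```

```text
cam in tool [ 0.0813  0.0002 -0.0702] view [-0.317 -0.     0.948] right [0.001 1.    0.001] vfov 60.27270921249325 -0.017294731003470305
blue [282 217   9  10  18] [ 0.477 -0.063  0.035]
blue [224 222  17   7  22] [0.473 0.104 0.035]
blue [184 228  15  15  46] [0.446 0.231 0.035]
yellow [370 206   7   9  35] [ 0.502 -0.336  0.035]
yellow [335 213   7   7  35] [ 0.488 -0.225  0.035]
[[ 0.6256  0.1065]
 [ 0.6311  0.0228]
 [ 0.6273 -0.0568]
 [ 0.6485 -0.1396]] -5.327729828311765
t 0.65 tcp [0.169  0.6017 0.3039] F [ 0.7 -0.2 -0.8] gap 1.0 q6 -0.18
 shift in tool axes now [-510.3 -481.7 -116.1] rot [-0.   -0.   66.31] ; shift in final axes [-646.1  273.8 -116.1]
```

>>> {"op": "drive_tool", "data": {
  "linear": [
    [0, 0, -10],
    [0, 0, -10],
    [0, 0, -10],
    [0, 0, -10],
    [0, 0, -10],
    [0, 0, -10],
    [0, 0, -10],
    [0, 0, -10],
    [0, 0, -10],
    [0, 0, -10]
  ],
  "rot": [
    [0, 0, 6.7],
    [0, 0, 6.7],
    [0, 0, 6.7],
    [0, 0, 6.7],
    [0, 0, 6.7],
    [0, 0, 6.7],
    [0, 0, 6.7],
    [0, 0, 6.7],
    [0, 0, 6.7],
    [0, 0, 6.7]
  ],
  "hand": [85, 85, 85, 85, 85, 85, 85, 85, 85, 85]
}}

```text
t: 1.48
tcp_pos: [0.1683, 0.6002, 0.405]
tool_rot: [0.681, 0.732, -0.004, 0.001]
force: [-0.4, 0.3, -0.8]
finger_gap: 0.997
```

>>> {"op": "drive_tool", "data": {
  "linear": [
    [-36, 17, 0],
    [-36, 17, 0],
    [-36, 17, 0],
    [-36, 17, 0],
    [-36, 17, 0],
    [-36, 17, 0],
    [-36, 17, 0],
    [-36, 17, 0],
    [-36, 17, 0],
    [-36, 17, 0],
    [-36, 17, 0],
    [-36, 17, 0],
    [-36, 17, 0],
    [-36, 17, 0],
    [-36, 17, 0],
    [-36, 17, 0],
    [0, 0, 0]
  ],
  "rot": [
    [0, 0, 0],
    [0, 0, 0],
    [0, 0, 0],
    [0, 0, 0],
    [0, 0, 0],
    [0, 0, 0],
    [0, 0, 0],
    [0, 0, 0],
    [0, 0, 0],
    [0, 0, 0],
    [0, 0, 0],
    [0, 0, 0],
    [0, 0, 0],
    [0, 0, 0],
    [0, 0, 0],
    [0, 0, 0],
    [0, 0, 0]
  ],
  "hand": [85, 85, 85, 85, 85, 85, 85, 85, 85, 85, 85, 85, 85, 85, 85, 85, 85]
}}

```text
t: 2.9
tcp_pos: [0.4927, 0.023, 0.4106]
tool_rot: [0.68, 0.733, 0.007, 0.004]
force: [-0.0, 0.4, -0.5]
finger_gap: 0.997
```

Run:
```python
from h import *
m=cams.camera_model('wrist');a=cams.snapshot('wrist');save(a,'pics/w0.png',1.5)
np.savez('w0.npz',a=a,**{k:np.array(v) for k,v in m.items()})
for d in cams.spot_point('plate_a','wrist'): print('plate',round(d['score'],2),np.round(d['at'],1),ray('wrist',d['at'],.016,m).round(4))
for d in cams.spot_point('pipe_21','wrist'): print('pipe',round(d['score'],2),np.round(d['at'],1),ray('wrist',d['at'],.03,m).round(4))
plan([.5,0.05,.40],8)
```

```text
plate 0.78 [342.8 199.2] [ 0.6425 -0.0541  0.016 ]
plate 0.77 [346.6  85.3] [0.6212 0.1084 0.016 ]
plate 0.67 [339.  249.1] [ 0.6502 -0.1379  0.016 ]
plate 0.62 [345.4 146.1] [0.6332 0.0261 0.016 ]
pipe 0.98 [233.7 292.1] [ 0.4884 -0.2185  0.03  ]
pipe 0.93 [220.7  77.2] [0.4525 0.1056 0.03  ]
pipe 0.91 [221.3 321.2] [ 0.4713 -0.2765  0.03  ]
pipe 0.73 [240.3 346.3] [ 0.506  -0.3268  0.03  ]
pipe 0.71 [229.6 197.2] [ 0.473  -0.0578  0.03  ]
t 3.05 tcp [0.4884 0.0288 0.41  ] F [-1.3  0.6 -0.3] gap 0.998 q6 -0.26
 shift in tool axes now [20.1 13.1 10.3] rot [ 0.64 -0.46 -3.39] ; shift in final axes [19.4 14.4 10. ]
```

View pics/w0.png

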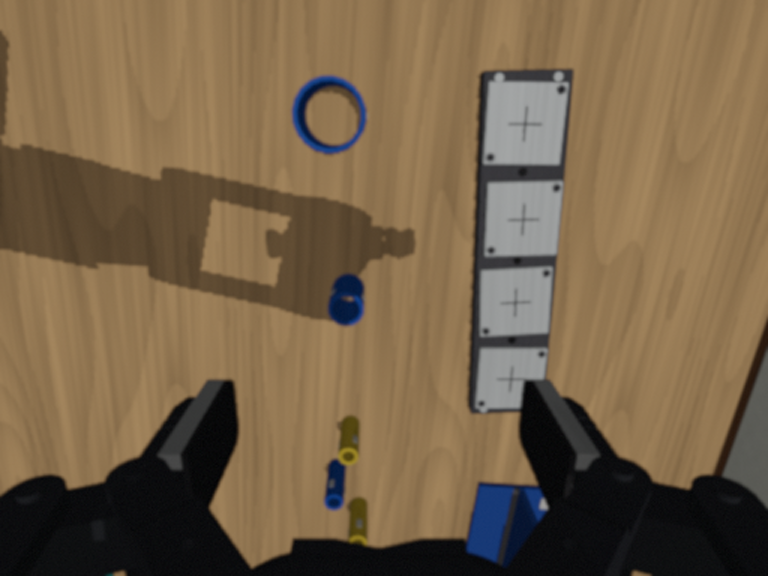

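The wrist view shows, at 1.5x, the crosses at (525,124), (523,219), (516,302) and (512,379). The 60 mm ring is at (329,115), the 34 at (347,300), and the blue 21 at (336,485) between two yellow look-alikes at (348,440) and (358,520). The torch lies on the left, so 21→a, 34→b, 48→c, 60→d.

Run:
```python
from h import *
from scipy.optimize import least_squares
z=np.load('w0.npz');m={k:z[k] for k in z.files if k!='a'}
for k in('vfov','cx','cy','k1'):m[k]=float(m[k])
U=np.array([(525,124),(523,219),(516,302),(512,379)])/1.5
P=np.array([ray('wrist',u,.022,m)[:2] for u in U]);print(P.round(4),np.linalg.norm(np.diff(P,axis=0),axis=1).round(4))
c=P.mean(0);v=np.linalg.svd(P-c)[2][0];v*=np.sign(v[1]);print('yaw of perp',np.degrees(np.arctan2(-v[0],v[1])))
for i,k in enumerate([1.5,.5,-.5,-1.5]):print('abcd'[i],(c+v*k*.085).round(4))
m2=cams.camera_model('top')
print(np.array([ray('top',np.array(u)/1.5,.022,m2)[:2] for u in [(344,269),(384,262),(423,257),(462,252)]]).round(4))
print('48 top',ray('top',np.array((287,355))/1.5,.06,m2).round(4),'60 top',ray('top',np.array((348,348))/1.5,.06,m2).round(4),'60 wrist',ray('wrist',np.array((329,115))/1.5,.06,m).round(4))
```

```text
[[ 0.6235  0.1121]
 [ 0.6359  0.0276]
 [ 0.6428 -0.0553]
 [ 0.6528 -0.1408]] [0.0854 0.0832 0.0861]
yaw of perp 6.4439305587216404
a [0.6244 0.1126]
b [0.634  0.0281]
c [ 0.6435 -0.0563]
d [ 0.6531 -0.1408]
[[ 0.6219  0.1094]
 [ 0.6339  0.024 ]
 [ 0.6416 -0.0595]
 [ 0.6494 -0.1432]]
48 top [0.4377 0.2263 0.06  ] 60 top [0.447  0.1031 0.06  ] 60 wrist [0.453 0.106 0.06 ]
```

```bash
cat >> h.py <<'E'
from scipy.optimize import least_squares
def pipefit(D,guess,z0=0.,cam='wrist',name=None):
    """axis xy of an upright blue pipe of diameter D near guess: bbox of the projected cylinder against bbox of the blue blob"""
    m=cams.camera_model(cam);a=cams.snapshot(cam).astype(int)
    if name: save(a.astype(np.uint8),name,1.5)
    k=((a[...,2]>a[...,0]*1.6+10)&(a[...,2]>a[...,1]*1.25)).astype(np.uint8)
    n,lab,st,ce=cv2.connectedComponentsWithStats(cv2.morphologyEx(k,cv2.MORPH_CLOSE,np.ones((3,3))))
    t=np.linspace(0,2*np.pi,60)
    C=np.array([[np.cos(q)*D/2,np.sin(q)*D/2,z] for z in(z0,z0+.06) for q in t])
    def bb(p): u=proj(cam,C+[p[0],p[1],0],m); return np.r_[u.min(0),u.max(0)]
    out=[]
    for i in range(1,n):
        if st[i,4]<30: continue
        x,y,w,h=st[i,:4]; b=np.array([x-.5,y-.5,x+w-.5,y+h-.5])
        s=least_squares(lambda p:bb(p)-b,guess); out.append((np.abs(s.fun).max().round(1),s.x.round(4),st[i]))
    out.sort(key=lambda o:np.linalg.norm(o[1]-guess))
    for o in out[:2]: print(' fit: resid px',o[0],'xy',o[1],'bbox',o[2])
    return out[0][1]
E
python3 - <<'E'
from h import *
pipefit(.0603,(.45,.105)); plan([.45,.105,.2],6.5)
E
```

```text
fit: resid px 1.4 xy [0.4524 0.1062] bbox [201  58  47  50 608]
 fit: resid px 11.1 xy [ 0.476 -0.06 ] bbox [224 189  22  33 553]
t 3.1 tcp [0.488  0.0297 0.4101] F [-0.4  0.1  0.7] gap 0.995 q6 -0.26
 shift in tool axes now [ 76.4 -33.9 210.4] rot [ 0.63 -0.47 -1.8 ] ; shift in final axes [ 79.2 -29.2 210.1]
```

>>> {"op": "drive_tool", "data": {
  "linear": [
    [10, -4, 26],
    [10, -4, 26],
    [10, -4, 26],
    [10, -4, 26],
    [10, -4, 26],
    [10, -4, 26],
    [10, -4, 26],
    [10, -4, 26],
    [0, 0, 0]
  ],
  "rot": [
    [0.6, -0.4, -1.8],
    [0, 0, 0],
    [0, 0, 0],
    [0, 0, 0],
    [0, 0, 0],
    [0, 0, 0],
    [0, 0, 0],
    [0, 0, 0],
    [0, 0, 0]
  ],
  "hand": [85, 85, 85, 85, 85, 85, 85, 85, 85],
  "force": 40
}}

```text
t: 3.85
tcp_pos: [0.4403, 0.1228, 0.2007]
tool_rot: [0.657, 0.754, 0.005, 0.005]
force: [-1.6, -0.1, -0.3]
finger_gap: 0.994
```

Run:
```python
from h import *
p=pipefit(.0603,(.452,.106),name='pics/w1.png'); plan([*p,.094],6.5)
```

```text
fit: resid px 1.9 xy [0.4525 0.1062] bbox [ 222  168   83   97 4772]
 fit: resid px 19.8 xy [0.4448 0.2266] bbox [ 241    0   80   76 2771]
t 3.9 tcp [0.4418 0.1224 0.2025] F [-0.3  0.2  1.3] gap 0.995 q6 -0.11
 shift in tool axes now [-17.4   6.6 108.6] rot [0.95 0.07 1.44] ; shift in final axes [-17.3   8.8 108.5]
```

View pics/w1.png

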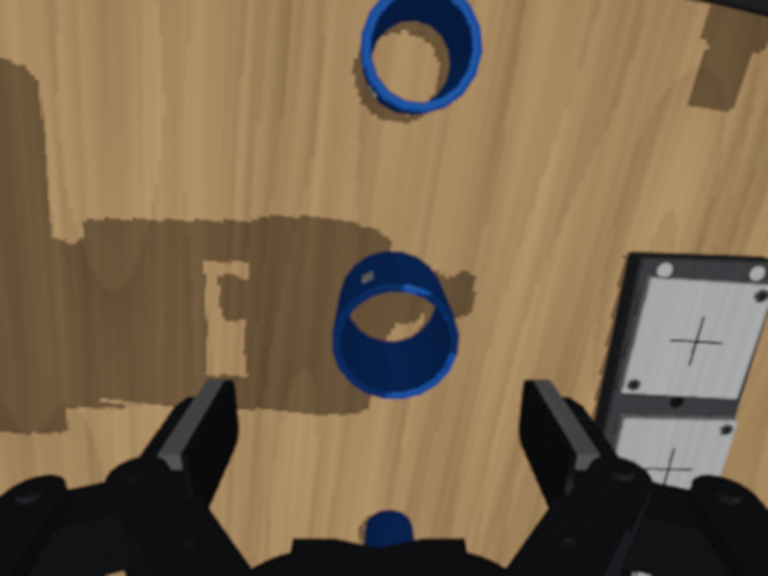

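>>> {"op": "drive_tool", "data": {
  "linear": [
    [-6, 3, 20],
    [-6, 3, 20],
    [-5, 3, 12],
    [0, 0, 0]
  ],
  "rot": [
    [1, 0, 1.4],
    [0, 0, 0],
    [0, 0, 0],
    [0, 0, 0]
  ],
  "hand": [85, 85, 85, 85]
}}

```text
t: 4.23
tcp_pos: [0.4574, 0.1096, 0.156]
tool_rot: [0.662, 0.749, 0.004, 0.006]
force: [0.7, -0.9, 0.3]
finger_gap: 0.991
```

Run:
```python
from h import *
m=cams.camera_model('wrist')
p=pipefit(.0603,(.452,.106)); plan([.4525,.1062,.094],6.5)
```

```text
fit: resid px 2.3 xy [0.4528 0.1059] bbox [ 188  163  105  120 7590]
 fit: resid px 54.4 xy [0.4469 0.2099] bbox [ 204    0   98   48 1676]
t 4.28 tcp [0.4574 0.1099 0.1569] F [-0.2 -0.5  0.3] gap 0.996 q6 -0.12
 shift in tool axes now [-2.8 -6.2 62.8] rot [0.81 0.18 0.53] ; shift in final axes [-3.1 -5.3 62.9]
```

>>> {"op": "drive_tool", "data": {
  "linear": [
    [-1, -3, 10],
    [-1, -2, 20],
    [0, 0, 20],
    [0, 0, 12],
    [0, 0, 0]
  ],
  "rot": [
    [0.8, 0.2, 0.5],
    [0, 0, 0],
    [0, 0, 0],
    [0, 0, 0],
    [0, 0, 0]
  ],
  "hand": [85, 85, 85, 85, 85]
}}

```text
t: 4.7
tcp_pos: [0.4576, 0.1083, 0.1]
tool_rot: [0.665, 0.746, 0.005, 0.006]
force: [-0.3, -0.6, 0.3]
finger_gap: 0.993
```

Run:
```python
from h import *
plan([.4526,.106,.094],6.5)
```

```text
t 4.7 tcp [0.4576 0.1083 0.1   ] F [-0.3 -0.6  0.3] gap 0.993 q6 -0.12
 shift in tool axes now [-1.7 -5.3  5.9] rot [0.89 0.06 0.06] ; shift in final axes [-1.7 -5.2  6. ]
```

>>> {"op": "drive_tool", "data": {
  "linear": [
    [-1, -4, 5],
    [-1, -3, 1],
    [0, 0, 0],
    [0, 0, 0],
    [0, 0, 0],
    [0, 0, 0],
    [0, 0, 0],
    [0, 0, 0],
    [0, 0, 0]
  ],
  "rot": [
    [1, 0, 0],
    [0.5, 0, 0],
    [0, 0, 0],
    [0, 0, 0],
    [0, 0, 0],
    [0, 0, 0],
    [0, 0, 0],
    [0, 0, 0],
    [0, 0, 0]
  ],
  "hand": [85, 85, 70, 55, 55, 55, 55, 55, 55],
  "force": 40
}}

```text
t: 5.45
tcp_pos: [0.4523, 0.1056, 0.0986]
tool_rot: [0.665, 0.747, -0.003, -0.001]
force: [0.2, -0.3, -1.0]
finger_gap: 0.7
```

Run:
```python
from h import *
p=pipefit(.0603,(.452,.106),name='pics/w2.png'); plan([.652,-.141,.2],6.5)
```

```text
fit: resid px 1.5 xy [0.4523 0.1053] bbox [  174   183   157   176 18475]
 fit: resid px 114.0 xy [0.4461 0.1969] bbox [ 221    0   93   30 1947]
t 5.5 tcp [0.4523 0.1056 0.0985] F [ 0.1 -0.4 -1.8] gap 0.698 q6 -0.12
 shift in tool axes now [-268.1  169.6 -101.9] rot [-0.31  0.11  0.08] ; shift in final axes [-267.7  170.5 -101.5]
```

View pics/w2.png

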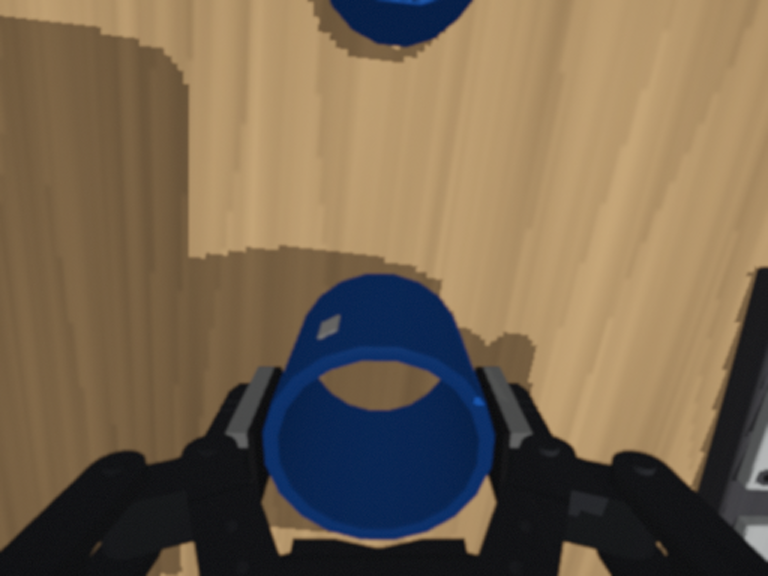

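>>> {"op": "drive_tool", "data": {
  "linear": [
    [0, 0, -15],
    [0, 0, -35],
    [-10, 6, -35],
    [-27, 17, -10],
    [-27, 17, 0],
    [-27, 17, 0],
    [-27, 17, 0],
    [-27, 17, 0],
    [-27, 17, 0],
    [-27, 17, 0],
    [-27, 17, 0],
    [-22, 14, 0],
    [-10, 6, 0],
    [0, 0, 0],
    [0, 0, 0]
  ],
  "rot": [
    [0, 0, 0],
    [0, 0, 0],
    [0, 0, 0],
    [0, 0, 0],
    [0, 0, 0],
    [0, 0, 0],
    [0, 0, 0],
    [0, 0, 0],
    [0, 0, 0],
    [0, 0, 0],
    [0, 0, 0],
    [0, 0, 0],
    [0, 0, 0],
    [0, 0, 0],
    [0, 0, 0]
  ],
  "hand": [55, 55, 55, 55, 55, 55, 55, 55, 55, 55, 55, 55, 55, 55, 55]
}}

```text
t: 6.75
tcp_pos: [0.6458, -0.1426, 0.1912]
tool_rot: [0.664, 0.747, -0.007, -0.006]
force: [0.1, -0.3, -1.4]
finger_gap: 0.697
```

Run:
```python
from h import *
s=manip.sense()
plan([.652,-.141,.1205],6.5)
p=pipefit(.0603,s['tcp_pos'][:2],z0=s['tcp_pos'][2]-.0985,name='pics/w3.png')
for d in cams.spot_point('plate_a','wrist'): print(d['score'],np.round(d['at']),ray('wrist',d['at'],.016).round(4))
```

```text
t 6.75 tcp [ 0.6458 -0.1426  0.1912] F [ 0.1 -0.3 -1.4] gap 0.697 q6 -0.49
 shift in tool axes now [ 1.   7.6 70.5] rot [-1.06  0.05  0.21] ; shift in final axes [ 0.9  6.3 70.7]
 fit: resid px 2.2 xy [ 0.6455 -0.1449] bbox [  174   183   157   183 19285]
 fit: resid px 95.2 xy [ 0.6812 -0.2054] bbox [310 366  11   5  44]
0.86 [264.  70.] [ 0.6404 -0.0541  0.016 ]
0.68 [261. 188.] [ 0.6487 -0.1403  0.016 ]
```

View pics/w3.png

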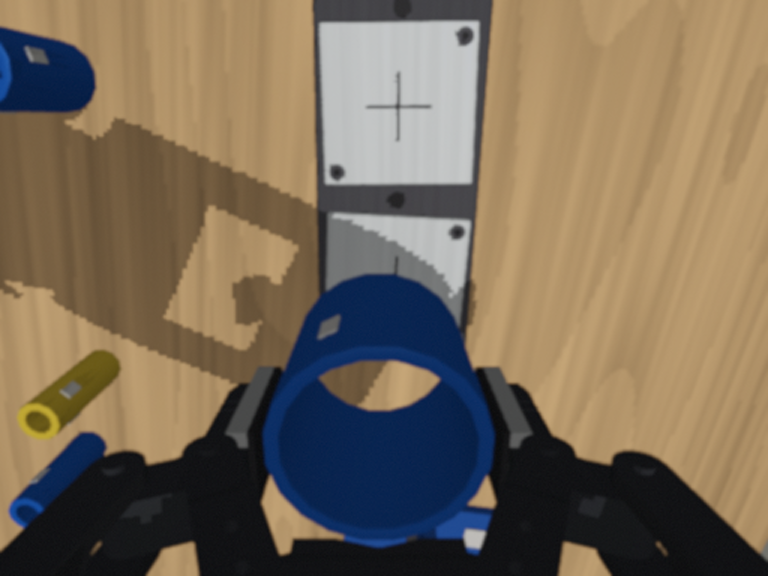

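Run:
```python
from h import *
c=ray('wrist',(398/1.5,106/1.5),.022);print(c)
v=np.array([-.1123,.9937]);print('d from c',c[:2]-.085*v, 'd cross arm top', ray('wrist',(396/1.5,258/1.5),.022))
```

```text
[ 0.64093287 -0.05449291  0.022     ]
d from c [ 0.65047837 -0.13895741] d cross arm top [ 0.64935486 -0.12563762  0.022     ]
```

>>> {"op": "drive_tool", "data": {
  "linear": [
    [1, 6, 10],
    [0, 2, 20],
    [0, 0, 20],
    [0, 0, 8],
    [0, 0, 0]
  ],
  "rot": [
    [-1, 0, 0],
    [-0.5, 0, 0],
    [0, 0, 0],
    [0, 0, 0],
    [0, 0, 0]
  ],
  "hand": [55, 55, 55, 55, 55]
}}

```text
t: 7.27
tcp_pos: [0.6495, -0.1326, 0.1332]
tool_rot: [0.662, 0.75, 0.003, 0.001]
force: [0.3, 0.2, -0.6]
finger_gap: 0.697
```

Run:
```python
from h import *
plan([.652,-.141,.1205],6.5)
```

```text
t 7.27 tcp [ 0.6495 -0.1326  0.1332] F [ 0.3  0.2 -0.6] gap 0.697 q6 -0.5
 shift in tool axes now [-8.7  1.3 12.7] rot [ 0.29 -0.13  0.62] ; shift in final axes [-8.7  1.5 12.7]
```

>>> {"op": "drive_tool", "data": {
  "linear": [
    [-5, 1, 3],
    [-3, 0, 3],
    [0, 0, 0],
    [0, 0, 0]
  ],
  "rot": [
    [0, 0, 0],
    [0, 0, 0],
    [0, 0, 0],
    [0, 0, 0]
  ],
  "hand": [55, 55, 55, 55]
}}

```text
t: 7.6
tcp_pos: [0.6514, -0.139, 0.1286]
tool_rot: [0.661, 0.751, 0.003, 0.001]
force: [-0.0, 1.0, -0.5]
finger_gap: 0.698
```

Run:
```python
from h import *
plan([.651,-.140,.1205],6.5)
s=manip.sense();print(np.round(s['qd'],3))
```

```text
t 7.6 tcp [ 0.6514 -0.139   0.1286] F [-0.   1.  -0.5] gap 0.698 q6 -0.51
 shift in tool axes now [-0.9 -0.6  8.1] rot [ 0.29 -0.13  0.77] ; shift in final axes [-0.9 -0.5  8.1]
[-0.006 -0.005 -0.008 -0.002  0.001 -0.001]
```

>>> {"op": "drive_tool", "data": {
  "linear": [
    [0, 0, 4],
    [0, 0, 3],
    [0, 0, 2],
    [0, 0, 0]
  ],
  "rot": [
    [0.3, 0, 0],
    [0, 0, 0],
    [0, 0, 0],
    [0, 0, 0]
  ],
  "hand": [55, 55, 55, 55]
}}

```text
t: 7.93
tcp_pos: [0.6526, -0.1399, 0.1211]
tool_rot: [0.661, 0.75, 0.001, 0.001]
force: [-0.7, 0.3, -0.8]
finger_gap: 0.697
```

Run:
```python
from h import *
plan([.651,-.140,.1205],6.5)
```

```text
t 7.93 tcp [ 0.6526 -0.1399  0.1211] F [-0.7  0.3 -0.8] gap 0.697 q6 -0.51
 shift in tool axes now [ 0.1 -1.6  0.6] rot [ 0.19 -0.01  0.73] ; shift in final axes [ 0.1 -1.6  0.6]
```

>>> {"op": "drive_tool", "data": {
  "linear": [
    [0, -1, 1],
    [0, 0, 0],
    [0, 0, 0],
    [0, 0, 0],
    [0, 0, 0],
    [0, 0, 0],
    [0, 0, 0],
    [0, 0, 0],
    [0, 0, -10],
    [0, 0, -25],
    [0, 0, -35],
    [0, 0, -35],
    [0, 0, 0]
  ],
  "rot": [
    [0, 0, 0],
    [0, 0, 0],
    [0, 0, 0],
    [0, 0, 0],
    [0, 0, 0],
    [0, 0, 0],
    [0, 0, 0],
    [0, 0, 0],
    [0, 0, 0],
    [0, 0, 0],
    [0, 0, 0],
    [0, 0, 0],
    [0, 0, 0]
  ],
  "hand": [55, 64, 70, 76, 82, 85, 85, 85, 85, 85, 85, 85, 85]
}}

```text
t: 9.02
tcp_pos: [0.6507, -0.14, 0.2292]
tool_rot: [0.661, 0.75, 0.001, -0.001]
force: [1.3, 0.2, 0.3]
finger_gap: 0.995
```

Run:
```python
from h import *
p=pipefit(.0603,(.652,-.140),z0=.022,name='pics/w4.png'); plan([.44,.227,.2],6.5)
```

```text
fit: resid px 2.5 xy [ 0.6514 -0.1392] bbox [ 211  146   85   92 4133]
 fit: resid px 20.5 xy [ 0.6813 -0.2764] bbox [ 219  306   98   60 4089]
t 9.07 tcp [ 0.6495 -0.1395  0.2266] F [ 0.3  0.4 -0. ] gap 0.995 q6 -0.51
 shift in tool axes now [ 389.8 -161.7   28.9] rot [-0.25 -0.25  0.72] ; shift in final axes [ 387.9 -166.6   26.6]
```

View pics/w4.png

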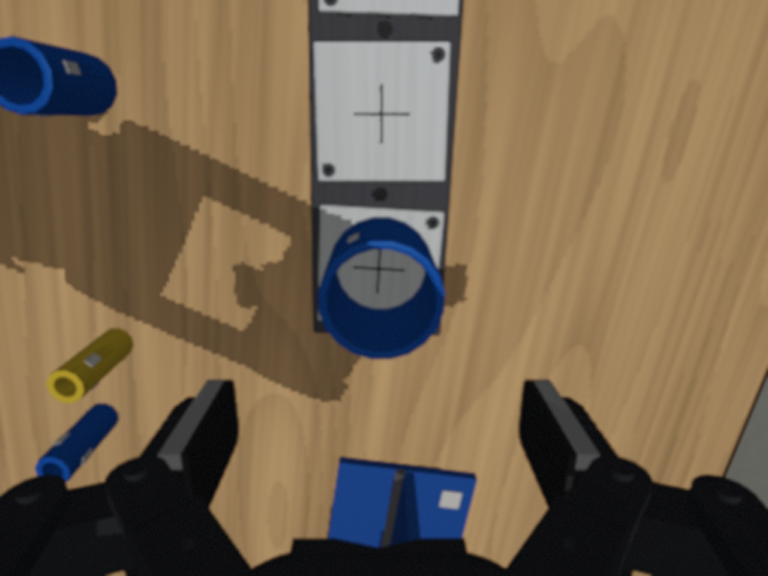

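>>> {"op": "drive_tool", "data": {
  "linear": [
    [20, -8, 2],
    [34, -14, 2],
    [34, -14, 2],
    [34, -14, 2],
    [34, -14, 2],
    [34, -14, 2],
    [34, -14, 2],
    [34, -14, 2],
    [34, -14, 2],
    [34, -14, 2],
    [34, -14, 2],
    [15, -6, 0],
    [0, 0, 0],
    [0, 0, 0]
  ],
  "rot": [
    [0, 0, 0.7],
    [0, 0, 0],
    [0, 0, 0],
    [0, 0, 0],
    [0, 0, 0],
    [0, 0, 0],
    [0, 0, 0],
    [0, 0, 0],
    [0, 0, 0],
    [0, 0, 0],
    [0, 0, 0],
    [0, 0, 0],
    [0, 0, 0],
    [0, 0, 0]
  ],
  "hand": [85, 85, 85, 85, 85, 85, 85, 85, 85, 85, 85, 85, 85, 85]
}}

```text
t: 10.23
tcp_pos: [0.4406, 0.2264, 0.1995]
tool_rot: [0.668, 0.744, -0.005, -0.003]
force: [0.2, -0.0, 0.4]
finger_gap: 0.998
```

Run:
```python
from h import *
c=ray('wrist',(381/1.5,114/1.5),.022)
p=pipefit(.0483,(.442,.227)); plan([*p,.15],6.5)
```

```text
fit: resid px 2.1 xy [0.444  0.2321] bbox [ 226  148   69   81 3299]
t 10.28 tcp [0.4407 0.226  0.1995] F [-0.3  0.3 -0. ] gap 0.997 q6 0.14
 shift in tool axes now [ 5.8  4.5 49.4] rot [-0.71  0.08 -0.42] ; shift in final axes [ 5.7  4.  49.5]
```

>>> {"op": "drive_tool", "data": {
  "linear": [
    [3, 2, 10],
    [2, 2, 25],
    [0, 0, 25],
    [0, 0, 10],
    [0, 0, 0]
  ],
  "rot": [
    [-0.7, 0, -0.4],
    [0, 0, 0],
    [0, 0, 0],
    [0, 0, 0],
    [0, 0, 0]
  ],
  "hand": [85, 85, 85, 85, 85]
}}

```text
t: 10.7
tcp_pos: [0.451, 0.2267, 0.1283]
tool_rot: [0.669, 0.744, 0.003, 0.004]
force: [-0.3, -0.5, 0.5]
finger_gap: 0.996
```

Run:
```python
from h import *
p=pipefit(.0483,(.442,.227)); plan([*p,.0985],6.5)
```

```text
fit: resid px 1.9 xy [0.4441 0.2318] bbox [ 187  169  100  122 8177]
t 10.75 tcp [0.4512 0.2266 0.1289] F [-0.1 -0.9 -0.6] gap 0.995 q6 0.14
 shift in tool axes now [ 5.9 -6.9 30.3] rot [ 0.58  0.08 -0.43] ; shift in final axes [ 5.9 -6.5 30.4]
```

>>> {"op": "drive_tool", "data": {
  "linear": [
    [4, -5, 3],
    [3, -3, 10],
    [0, 0, 10],
    [0, 0, 8],
    [0, 0, 0]
  ],
  "rot": [
    [0.6, 0, -0.4],
    [0, 0, 0],
    [0, 0, 0],
    [0, 0, 0],
    [0, 0, 0]
  ],
  "hand": [85, 85, 85, 85, 85]
}}

```text
t: 11.17
tcp_pos: [0.4459, 0.231, 0.0991]
tool_rot: [0.668, 0.744, 0.002, 0.002]
force: [-0.7, -0.5, -1.0]
finger_gap: 0.991
```

Run:
```python
from h import *
plan([.4441,.2320,.0985],6.5)
```

```text
t 11.17 tcp [0.4459 0.231  0.0991] F [-0.7 -0.5 -1. ] gap 0.991 q6 0.15
 shift in tool axes now [ 1.2 -1.7  0.6] rot [ 0.3   0.04 -0.27] ; shift in final axes [ 1.2 -1.7  0.6]
```

Close, check, then lift.

>>> {"op": "drive_tool", "data": {
  "linear": [
    [1, -2, 1],
    [0, 0, 0],
    [0, 0, 0],
    [0, 0, 0],
    [0, 0, 0],
    [0, 0, 0],
    [0, 0, 0],
    [0, 0, 0],
    [0, 0, 0]
  ],
  "rot": [
    [0.3, 0, 0],
    [0, 0, 0],
    [0, 0, 0],
    [0, 0, 0],
    [0, 0, 0],
    [0, 0, 0],
    [0, 0, 0],
    [0, 0, 0],
    [0, 0, 0]
  ],
  "hand": [70, 60, 43, 43, 43, 43, 43, 43, 43],
  "force": 40
}}

```text
t: 11.92
tcp_pos: [0.4447, 0.232, 0.0995]
tool_rot: [0.668, 0.745, 0.001, 0.001]
force: [-0.3, 0.2, -0.4]
finger_gap: 0.561
```

Run:
```python
from h import *
pipefit(.0483,(.444,.232));plan([.642,-.056,.2],6.5)
```

```text
fit: resid px 1.5 xy [0.445  0.2319] bbox [  190   193   125   153 13607]
t 11.97 tcp [0.4447 0.232  0.0995] F [ 0.5  1.2 -0.3] gap 0.558 q6 0.15
 shift in tool axes now [-307.8  165.  -100.1] rot [ 0.13  0.01 -0.25] ; shift in final axes [-308.5  163.5 -100.5]
```

>>> {"op": "drive_tool", "data": {
  "linear": [
    [0, 0, -15],
    [0, 0, -35],
    [-10, 5, -35],
    [-30, 16, -8],
    [-30, 16, 0],
    [-30, 16, 0],
    [-30, 16, 0],
    [-30, 16, 0],
    [-30, 16, 0],
    [-30, 16, 0],
    [-30, 16, 0],
    [-30, 16, 0],
    [-20, 10, 0],
    [-12, 6, 0],
    [0, 0, 0],
    [0, 0, 0]
  ],
  "rot": [
    [0, 0, 0],
    [0, 0, 0],
    [0, 0, 0],
    [0, 0, 0],
    [0, 0, 0],
    [0, 0, 0],
    [0, 0, 0],
    [0, 0, 0],
    [0, 0, 0],
    [0, 0, 0],
    [0, 0, 0],
    [0, 0, 0],
    [0, 0, 0],
    [0, 0, 0],
    [0, 0, 0],
    [0, 0, 0]
  ],
  "hand": [43, 43, 43, 43, 43, 43, 43, 43, 43, 43, 43, 43, 43, 43, 43, 43]
}}

```text
t: 13.3
tcp_pos: [0.6487, -0.075, 0.1945]
tool_rot: [0.666, 0.746, -0.002, 0.0]
force: [-0.6, 1.4, -0.7]
finger_gap: 0.558
```

Run:
```python
from h import *
s=manip.sense();print(np.round(s['qd'],3))
plan([.642,-.056,.1215],6.5)
p=pipefit(.0483,s['tcp_pos'][:2],z0=s['tcp_pos'][2]-.0995)
```

```text
[-0.019  0.013 -0.013 -0.007 -0.006  0.   ]
t 13.3 tcp [ 0.6487 -0.075   0.1945] F [-0.6  1.4 -0.7] gap 0.558 q6 -0.39
 shift in tool axes now [19.9 -4.3 72.9] rot [-0.14  0.2  -0.08] ; shift in final axes [19.6 -4.5 73. ]
 fit: resid px 2.0 xy [ 0.6488 -0.0751] bbox [  190   193   125   152 13966]
 fit: resid px 81.3 xy [ 0.5622 -0.0288] bbox [   0  121   61   59 2447]
```

>>> {"op": "drive_tool", "data": {
  "linear": [
    [8, -2, 5],
    [7, -2, 12],
    [2, 0, 20],
    [0, 0, 15],
    [0, 0, 7],
    [0, 0, 0]
  ],
  "rot": [
    [0, 0, 0],
    [0, 0, 0],
    [0, 0, 0],
    [0, 0, 0],
    [0, 0, 0],
    [0, 0, 0]
  ],
  "hand": [43, 43, 43, 43, 43, 43]
}}

```text
t: 13.85
tcp_pos: [0.6359, -0.0468, 0.1332]
tool_rot: [0.663, 0.748, -0.003, -0.003]
force: [-1.2, 0.8, -0.9]
finger_gap: 0.56
```

Run:
```python
from h import *
plan([.642,-.056,.1215],6.5)
```

```text
t 13.85 tcp [ 0.6359 -0.0468  0.1332] F [-1.2  0.8 -0.9] gap 0.56 q6 -0.37
 shift in tool axes now [-9.9  5.1 11.7] rot [-0.48 -0.05  0.39] ; shift in final axes [-9.8  5.  11.7]
```

>>> {"op": "drive_tool", "data": {
  "linear": [
    [-5, 3, 2],
    [-2, 1, 2],
    [0, 0, 2],
    [0, 0, 0],
    [0, 0, 0]
  ],
  "rot": [
    [-0.3, 0, 0.3],
    [0, 0, 0],
    [0, 0, 0],
    [0, 0, 0],
    [0, 0, 0]
  ],
  "hand": [43, 43, 43, 43, 43]
}}

```text
t: 14.27
tcp_pos: [0.641, -0.0514, 0.1286]
tool_rot: [0.664, 0.747, -0.0, -0.001]
force: [0.4, -0.6, -1.0]
finger_gap: 0.557
```

Run:
```python
from h import *
plan([.642,-.056,.1215],6.5)
```

```text
t 14.27 tcp [ 0.641  -0.0514  0.1286] F [ 0.4 -0.6 -1. ] gap 0.557 q6 -0.37
 shift in tool axes now [-4.7  0.4  7.1] rot [-0.06 -0.03  0.23] ; shift in final axes [-4.7  0.5  7.1]
```

>>> {"op": "drive_tool", "data": {
  "linear": [
    [-3, 0, 3],
    [-1, 0, 3],
    [0, 0, 2],
    [0, 0, 0]
  ],
  "rot": [
    [0, 0, 0],
    [0, 0, 0],
    [0, 0, 0],
    [0, 0, 0]
  ],
  "hand": [43, 43, 43, 43]
}}

```text
t: 14.6
tcp_pos: [0.6425, -0.0567, 0.1214]
tool_rot: [0.665, 0.747, 0.0, 0.001]
force: [-0.3, 0.4, -0.2]
finger_gap: 0.562
```

Run:
```python
from h import *
plan([.642,-.056,.1215],6.5)
```

```text
t 14.6 tcp [ 0.6425 -0.0567  0.1214] F [-0.3  0.4 -0.2] gap 0.562 q6 -0.38
 shift in tool axes now [ 0.8 -0.4 -0.1] rot [0.11 0.04 0.17] ; shift in final axes [ 0.8 -0.4 -0.1]
```

>>> {"op": "drive_tool", "data": {
  "linear": [
    [0, 0, 1],
    [0, 0, 0],
    [0, 0, 0],
    [0, 0, 0],
    [0, 0, 0],
    [0, 0, 0],
    [0, 0, 0],
    [0, 0, -10],
    [0, 0, -25],
    [0, 0, -35],
    [0, 0, -20],
    [0, 0, 0]
  ],
  "rot": [
    [0, 0, 0],
    [0, 0, 0],
    [0, 0, 0],
    [0, 0, 0],
    [0, 0, 0],
    [0, 0, 0],
    [0, 0, 0],
    [0, 0, 0],
    [0, 0, 0],
    [0, 0, 0],
    [0, 0, 0],
    [0, 0, 0]
  ],
  "hand": [43, 52, 58, 66, 75, 80, 80, 80, 80, 80, 80, 80]
}}

```text
t: 15.6
tcp_pos: [0.6415, -0.0565, 0.2139]
tool_rot: [0.665, 0.747, -0.001, -0.001]
force: [0.0, 0.6, 0.4]
finger_gap: 0.934
```

Run:
```python
from h import *
p=pipefit(.0483,(.642,-.056),z0=.022); plan([.475,-.06,.2],6.5)
```

```text
fit: resid px 49.0 xy [ 0.6474 -0.1012] bbox [ 214  158   79  188 9894]
 fit: resid px 18.3 xy [ 0.4925 -0.0522] bbox [   0  142   83   57 3113]
t 15.65 tcp [ 0.6411 -0.0564  0.2126] F [ 0.1 -0.   0.7] gap 0.938 q6 -0.38
 shift in tool axes now [  15.6 -165.4   13.2] rot [-0.21 -0.09  0.16] ; shift in final axes [  15.2 -165.5   12.6]
```

>>> {"op": "drive_tool", "data": {
  "linear": [
    [2, -15, 0],
    [2, -25, 2],
    [2, -30, 2],
    [2, -30, 2],
    [2, -30, 2],
    [1, -15, 2],
    [0, -5, 0],
    [0, 0, 0],
    [0, 0, 0]
  ],
  "rot": [
    [0, 0, 0],
    [0, 0, 0],
    [0, 0, 0],
    [0, 0, 0],
    [0, 0, 0],
    [0, 0, 0],
    [0, 0, 0],
    [0, 0, 0],
    [0, 0, 0]
  ],
  "hand": [80, 80, 80, 80, 80, 80, 80, 80, 80]
}}

```text
t: 16.4
tcp_pos: [0.4818, -0.0611, 0.1974]
tool_rot: [0.665, 0.747, -0.002, -0.005]
force: [1.0, 0.3, -0.1]
finger_gap: 0.936
```

Run:
```python
from h import *
p=pipefit(.0337,(.475,-.06),name='pics/w5.png'); plan([*p,.13],6.5)
```

```text
fit: resid px 1.9 xy [ 0.4756 -0.0601] bbox [ 221  163   48   64 2218]
 fit: resid px 11.5 xy [ 0.6491 -0.0677] bbox [ 427  182   85   93 5478]
t 16.45 tcp [ 0.4822 -0.0612  0.1974] F [1.1 0.2 0. ] gap 0.935 q6 -0.47
 shift in tool axes now [ 1.5 -5.8 67.5] rot [-0.51 -0.31  0.21] ; shift in final axes [ 1.8 -6.4 67.4]
```

View pics/w5.png

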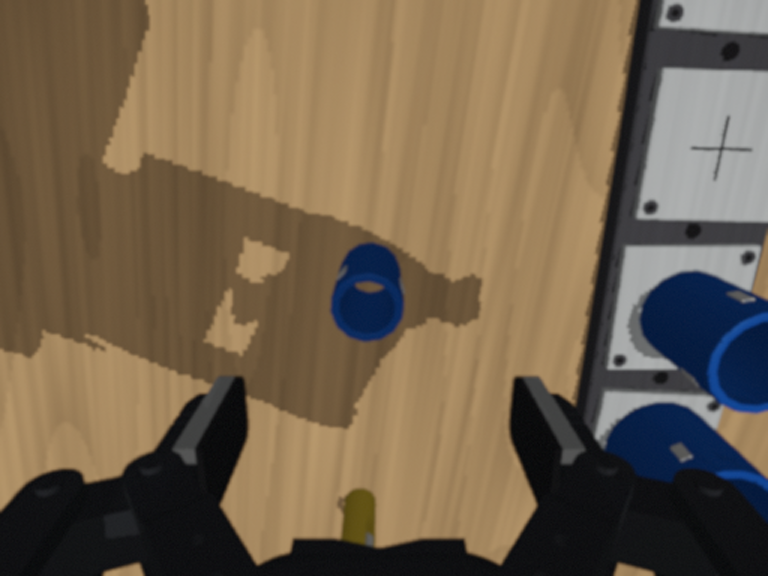

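>>> {"op": "drive_tool", "data": {
  "linear": [
    [1, -4, 10],
    [0, -2, 25],
    [0, 0, 25],
    [0, 0, 10],
    [0, 0, 0]
  ],
  "rot": [
    [-0.4, -0.3, 0.2],
    [0, 0, 0],
    [0, 0, 0],
    [0, 0, 0],
    [0, 0, 0]
  ],
  "hand": [75, 75, 75, 75, 75]
}}

```text
t: 16.87
tcp_pos: [0.4873, -0.0634, 0.1263]
tool_rot: [0.665, 0.747, 0.003, 0.008]
force: [0.1, -0.1, 0.2]
finger_gap: 0.873
```

Run:
```python
from h import *
c=ray('wrist',(722/1.5,149/1.5),.022)
p=pipefit(.0337,(.475,-.06)); plan([*p,.0985],6.5)
```

```text
fit: resid px 2.0 xy [ 0.4756 -0.06  ] bbox [ 191  182   69  100 5300]
 fit: resid px 49.0 xy [ 0.6185 -0.0601] bbox [ 470  208   42   90 2519]
t 16.92 tcp [ 0.4877 -0.0635  0.1269] F [ 0.1 -0.7 -0.4] gap 0.881 q6 -0.47
 shift in tool axes now [  5.1 -12.   28.2] rot [0.94 0.5  0.11] ; shift in final axes [  4.8 -11.6  28.4]
```

>>> {"op": "drive_tool", "data": {
  "linear": [
    [3, -6, 3],
    [1, -4, 8],
    [0, -1, 8],
    [0, 0, 8],
    [0, 0, 0]
  ],
  "rot": [
    [0.7, 0.4, 0],
    [0, 0, 0],
    [0, 0, 0],
    [0, 0, 0],
    [0, 0, 0]
  ],
  "hand": [75, 75, 75, 75, 75]
}}

```text
t: 17.33
tcp_pos: [0.4804, -0.0614, 0.1007]
tool_rot: [0.665, 0.747, 0.002, 0.005]
force: [-0.2, 0.1, 0.6]
finger_gap: 0.88
```

Run:
```python
from h import *
plan([.4756,-.06,.0985],6.5)
```

```text
t 17.33 tcp [ 0.4804 -0.0614  0.1007] F [-0.2  0.1  0.6] gap 0.88 q6 -0.48
 shift in tool axes now [ 2.  -4.7  2.2] rot [0.62 0.28 0.18] ; shift in final axes [ 2.  -4.6  2.2]
```

>>> {"op": "drive_tool", "data": {
  "linear": [
    [2, -4, 2],
    [0, -1, 0],
    [0, 0, 0],
    [0, 0, 0],
    [0, 0, 0],
    [0, 0, 0],
    [0, 0, 0],
    [0, 0, 0],
    [0, 0, 0],
    [0, 0, 0]
  ],
  "rot": [
    [0.5, 0.2, 0],
    [0, 0, 0],
    [0, 0, 0],
    [0, 0, 0],
    [0, 0, 0],
    [0, 0, 0],
    [0, 0, 0],
    [0, 0, 0],
    [0, 0, 0],
    [0, 0, 0]
  ],
  "hand": [70, 60, 45, 29, 29, 29, 29, 29, 29, 29],
  "force": 40
}}

```text
t: 18.17
tcp_pos: [0.476, -0.0603, 0.0999]
tool_rot: [0.665, 0.747, 0.001, 0.002]
force: [-0.5, 0.9, -0.9]
finger_gap: 0.374
```

Run:
```python
from h import *
pipefit(.0337,(.4756,-.06));plan([.634,.027,.2],6.5)
```

```text
fit: resid px 2.5 xy [ 0.4765 -0.0604] bbox [ 210  206   85  124 7934]
 fit: resid px 64.5 xy [ 0.6135 -0.116 ] bbox [492 363  20  21 277]
t 18.22 tcp [ 0.476  -0.0603  0.0999] F [ 0.2 -0.5 -0.5] gap 0.376 q6 -0.48
 shift in tool axes now [ 68.1 167.5 -99.6] rot [0.24 0.14 0.18] ; shift in final axes [  68.8  166.8 -100.1]
```

>>> {"op": "drive_tool", "data": {
  "linear": [
    [0, 0, -15],
    [0, 0, -35],
    [0, 0, -35],
    [8, 20, -10],
    [12, 28, 0],
    [12, 28, 0],
    [12, 28, 0],
    [10, 24, 0],
    [6, 14, 0],
    [2, 5, 0],
    [0, 0, 0],
    [0, 0, 0]
  ],
  "rot": [
    [0, 0, 0],
    [0, 0, 0],
    [0, 0, 0],
    [0, 0, 0],
    [0, 0, 0],
    [0, 0, 0],
    [0, 0, 0],
    [0, 0, 0],
    [0, 0, 0],
    [0, 0, 0],
    [0, 0, 0],
    [0, 0, 0]
  ],
  "hand": [29, 29, 29, 29, 29, 29, 29, 29, 29, 29, 29, 29]
}}

```text
t: 19.22
tcp_pos: [0.6168, 0.0228, 0.198]
tool_rot: [0.666, 0.746, -0.0, -0.001]
force: [-0.8, 0.0, -1.4]
finger_gap: 0.372
```

Run:
```python
from h import *
s=manip.sense()
plan([.634,.027,.122],6.5)
p=pipefit(.0337,s['tcp_pos'][:2],z0=s['tcp_pos'][2]-.0999,name='pics/w6.png')
```

```text
t 19.22 tcp [0.6168 0.0228 0.198 ] F [-0.8  0.  -1.4] gap 0.372 q6 -0.26
 shift in tool axes now [ 2.1 17.7 76. ] rot [-0.11 -0.1   0.05] ; shift in final axes [ 2.2 17.6 76. ]
 fit: resid px 15.2 xy [0.6195 0.0127] bbox [  210   206    92   160 10115]
```

View pics/w6.png

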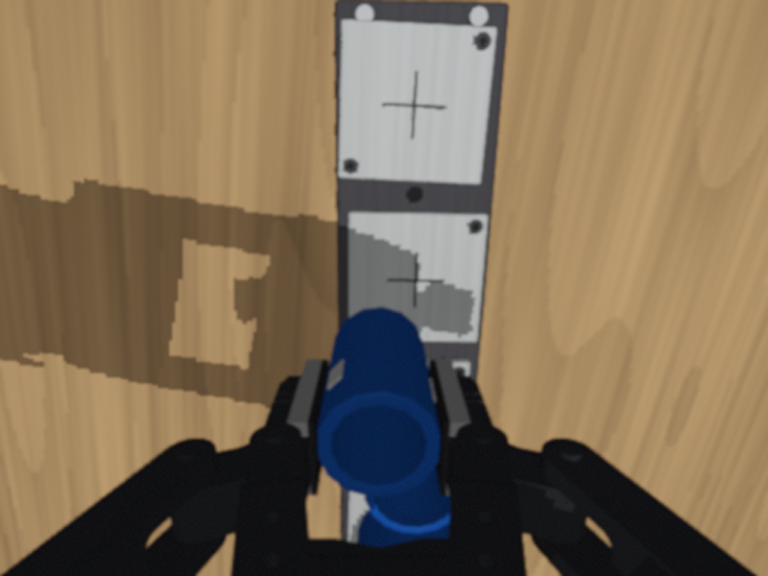

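Run:
```python
from h import *
for u in [(414,105),(415,280)]: print(ray('wrist',np.array(u)/1.5,.022).round(4))
```

```text
[0.6229 0.112  0.022 ]
[0.6352 0.0268 0.022 ]
```

>>> {"op": "drive_tool", "data": {
  "linear": [
    [1, 9, 2],
    [0, 5, 10],
    [0, 0, 20],
    [0, 0, 15],
    [0, 0, 8],
    [0, 0, 0],
    [0, 0, 0]
  ],
  "rot": [
    [0, 0, 0],
    [0, 0, 0],
    [0, 0, 0],
    [0, 0, 0],
    [0, 0, 0],
    [0, 0, 0],
    [0, 0, 0]
  ],
  "hand": [29, 29, 29, 29, 29, 29, 29]
}}

```text
t: 19.85
tcp_pos: [0.6284, 0.0219, 0.1384]
tool_rot: [0.668, 0.744, -0.002, -0.003]
force: [-0.3, -0.1, -0.3]
finger_gap: 0.375
```

Run:
```python
from h import *
plan([.633,.028,.122],6.5)
```

```text
t 19.85 tcp [0.6284 0.0219 0.1384] F [-0.3 -0.1 -0.3] gap 0.375 q6 -0.25
 shift in tool axes now [ 5.5  5.4 16.3] rot [-0.38 -0.13 -0.28] ; shift in final axes [ 5.5  5.3 16.4]
```

Target b is (0.634, 0.027) and a is (0.624, 0.112), consistent across three measurements.

>>> {"op": "drive_tool", "data": {
  "linear": [
    [3, 4, 3],
    [1, 1, 4],
    [0, 0, 3],
    [0, 0, 0],
    [0, 0, 0]
  ],
  "rot": [
    [-0.3, 0, -0.2],
    [0, 0, 0],
    [0, 0, 0],
    [0, 0, 0],
    [0, 0, 0]
  ],
  "hand": [29, 29, 29, 29, 29]
}}

```text
t: 20.27
tcp_pos: [0.6345, 0.0266, 0.1292]
tool_rot: [0.666, 0.746, 0.001, 0.0]
force: [-0.1, 1.3, -0.3]
finger_gap: 0.371
```

Run:
```python
from h import *
plan([.634,.027,.122],6.5)
```

```text
t 20.27 tcp [0.6345 0.0266 0.1292] F [-0.1  1.3 -0.3] gap 0.371 q6 -0.25
 shift in tool axes now [ 0.4 -0.5  7.2] rot [ 0.14 -0.09 -0.08] ; shift in final axes [ 0.5 -0.4  7.2]
```

>>> {"op": "drive_tool", "data": {
  "linear": [
    [0, 0, 4],
    [0, 0, 2],
    [0, 0, 2],
    [0, 0, 0]
  ],
  "rot": [
    [0, 0, 0],
    [0, 0, 0],
    [0, 0, 0],
    [0, 0, 0]
  ],
  "hand": [29, 29, 29, 29]
}}

```text
t: 20.6
tcp_pos: [0.635, 0.0267, 0.1215]
tool_rot: [0.666, 0.746, 0.002, 0.001]
force: [-0.0, -0.2, -0.1]
finger_gap: 0.377
```

Run:
```python
from h import *
plan([.634,.027,.122],6.5)
```

```text
t 20.6 tcp [0.635  0.0267 0.1215] F [-0.  -0.2 -0.1] gap 0.377 q6 -0.25
 shift in tool axes now [ 0.4 -0.9 -0.5] rot [ 0.25 -0.06 -0.06] ; shift in final axes [ 0.4 -0.9 -0.5]
```

>>> {"op": "drive_tool", "data": {
  "linear": [
    [0, 0, 1],
    [0, 0, 0],
    [0, 0, 0],
    [0, 0, 0],
    [0, 0, 0],
    [0, 0, 0],
    [0, 0, 0],
    [0, 0, -10],
    [0, 0, -25],
    [0, 0, -35],
    [0, 0, -20],
    [0, 0, 0]
  ],
  "rot": [
    [0, 0, 0],
    [0, 0, 0],
    [0, 0, 0],
    [0, 0, 0],
    [0, 0, 0],
    [0, 0, 0],
    [0, 0, 0],
    [0, 0, 0],
    [0, 0, 0],
    [0, 0, 0],
    [0, 0, 0],
    [0, 0, 0]
  ],
  "hand": [29, 37, 43, 52, 60, 65, 65, 65, 65, 65, 65, 65]
}}

```text
t: 21.6
tcp_pos: [0.6338, 0.0265, 0.2145]
tool_rot: [0.666, 0.746, 0.001, -0.001]
force: [0.5, -0.2, -0.7]
finger_gap: 0.763
```

Run:
```python
from h import *
plan([.471,-.277,.2],6.5)
```

```text
t 21.6 tcp [0.6338 0.0265 0.2145] F [ 0.5 -0.2 -0.7] gap 0.763 q6 -0.25
 shift in tool axes now [-283.4 -195.8   14. ] rot [-0.01 -0.12 -0.08] ; shift in final axes [-283.1 -196.2   14.5]
```

>>> {"op": "drive_tool", "data": {
  "linear": [
    [-15, -10, 0],
    [-28, -20, 1],
    [-28, -20, 1],
    [-28, -20, 1],
    [-28, -20, 1],
    [-28, -20, 1],
    [-28, -20, 1],
    [-28, -20, 1],
    [-28, -20, 1],
    [-20, -14, 1],
    [-10, -6, 0],
    [0, 0, 0],
    [0, 0, 0]
  ],
  "rot": [
    [0, 0, 0],
    [0, 0, 0],
    [0, 0, 0],
    [0, 0, 0],
    [0, 0, 0],
    [0, 0, 0],
    [0, 0, 0],
    [0, 0, 0],
    [0, 0, 0],
    [0, 0, 0],
    [0, 0, 0],
    [0, 0, 0],
    [0, 0, 0]
  ],
  "hand": [65, 65, 65, 65, 65, 65, 65, 65, 65, 65, 65, 65, 65]
}}

```text
t: 22.68
tcp_pos: [0.4699, -0.2727, 0.2045]
tool_rot: [0.665, 0.747, 0.004, 0.003]
force: [0.5, 0.8, 0.5]
finger_gap: 0.761
```

Run:
```python
from h import *
p=pipefit(.0213,(.471,-.277),name='pics/w7.png'); plan([*p,.13],6.5)
```

```text
fit: resid px 1.9 xy [ 0.4746 -0.2775] bbox [ 242  175   28   48 1014]
 fit: resid px 17.5 xy [ 0.6415 -0.3206] bbox [ 406  220   79   93 4085]
t 22.73 tcp [ 0.4701 -0.2724  0.2045] F [-0.5  0.2 -0.3] gap 0.76 q6 -0.86
 shift in tool axes now [-5.6  3.1 74.6] rot [ 0.55 -0.05  0.22] ; shift in final axes [-5.6  3.9 74.5]
```

View pics/w7.png

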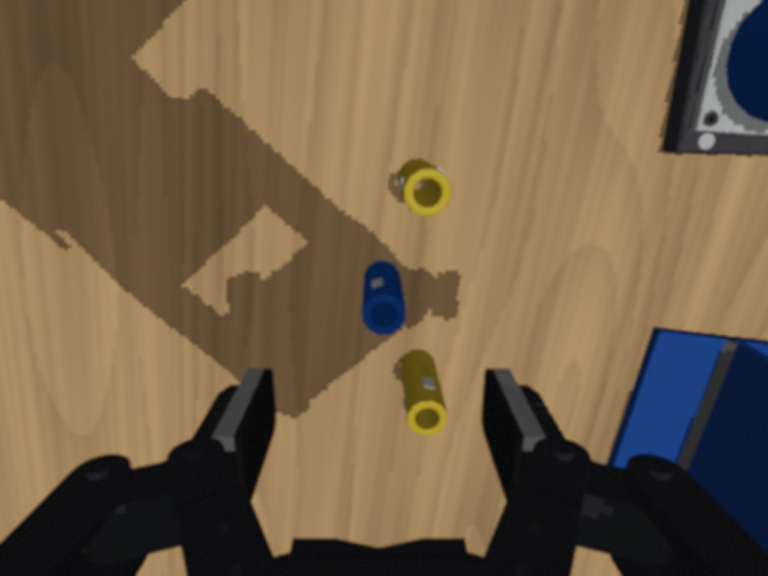

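>>> {"op": "drive_tool", "data": {
  "linear": [
    [-3, 2, 10],
    [-1, 1, 25],
    [0, 0, 25],
    [0, 0, 10],
    [0, 0, 0],
    [0, 0, 0]
  ],
  "rot": [
    [0.4, 0, 0.2],
    [0, 0, 0],
    [0, 0, 0],
    [0, 0, 0],
    [0, 0, 0],
    [0, 0, 0]
  ],
  "hand": [60, 60, 60, 60, 60, 60]
}}

```text
t: 23.23
tcp_pos: [0.4784, -0.2709, 0.131]
tool_rot: [0.663, 0.749, 0.001, 0.001]
force: [-0.5, -0.5, 0.8]
finger_gap: 0.698
```

Run:
```python
from h import *
p=pipefit(.0213,(.4746,-.2775)); plan([*p,.0985],6.5)
```

```text
fit: resid px 2.5 xy [ 0.4745 -0.277 ] bbox [ 222  206   40   78 2385]
 fit: resid px 23.1 xy [ 0.6253 -0.3085] bbox [ 457  264   55   99 3727]
t 23.28 tcp [ 0.4784 -0.2708  0.1312] F [ 0.5  0.8 -0.2] gap 0.699 q6 -0.84
 shift in tool axes now [-5.7 -4.7 32.7] rot [0.22 0.02 0.49] ; shift in final axes [-5.7 -4.6 32.7]
```

>>> {"op": "drive_tool", "data": {
  "linear": [
    [-4, -3, 3],
    [-1, -1, 10],
    [0, 0, 10],
    [0, 0, 7],
    [0, 0, 0]
  ],
  "rot": [
    [0.2, 0, 0.4],
    [0, 0, 0],
    [0, 0, 0],
    [0, 0, 0],
    [0, 0, 0]
  ],
  "hand": [60, 60, 60, 60, 60]
}}

```text
t: 23.7
tcp_pos: [0.4768, -0.2778, 0.102]
tool_rot: [0.665, 0.747, -0.0, 0.004]
force: [-0.6, 0.4, 0.4]
finger_gap: 0.7
```

Run:
```python
from h import *
plan([.4745,-.277,.0985],6.5)
```

```text
t 23.7 tcp [ 0.4768 -0.2778  0.102 ] F [-0.6  0.4  0.4] gap 0.7 q6 -0.84
 shift in tool axes now [ 1.1 -2.2  3.5] rot [0.29 0.36 0.12] ; shift in final axes [ 1.1 -2.2  3.5]
```

>>> {"op": "drive_tool", "data": {
  "linear": [
    [1, -2, 2],
    [0, 0, 0],
    [0, 0, 0],
    [0, 0, 0],
    [0, 0, 0],
    [0, 0, 0],
    [0, 0, 0],
    [0, 0, 0],
    [0, 0, 0],
    [0, 0, 0]
  ],
  "rot": [
    [0.3, 0.3, 0],
    [0, 0, 0],
    [0, 0, 0],
    [0, 0, 0],
    [0, 0, 0],
    [0, 0, 0],
    [0, 0, 0],
    [0, 0, 0],
    [0, 0, 0],
    [0, 0, 0]
  ],
  "hand": [55, 45, 35, 25, 16, 16, 16, 16, 16, 16],
  "force": 40
}}

```text
t: 24.53
tcp_pos: [0.4746, -0.2774, 0.1003]
tool_rot: [0.665, 0.747, -0.0, 0.0]
force: [-0.2, -0.4, 0.0]
finger_gap: 0.232
```

Run:
```python
from h import *
pipefit(.0213,(.4745,-.277));plan([.624,.112,.2],6.5)
```

```text
fit: resid px 2.5 xy [ 0.4747 -0.2779] bbox [ 225  217   54  101 4089]
 fit: resid px 49.3 xy [ 0.6033 -0.3142] bbox [ 483  311   29   73 1161]
t 24.58 tcp [ 0.4746 -0.2774  0.1002] F [-0.1 -0.4 -0.5] gap 0.233 q6 -0.85
 shift in tool axes now [ 369.6  193.  -100.2] rot [-0.    0.07  0.08] ; shift in final axes [370.  192.5 -99.8]
```

>>> {"op": "drive_tool", "data": {
  "linear": [
    [0, 0, -15],
    [0, 0, -35],
    [0, 0, -35],
    [15, 8, -15],
    [32, 16, -3],
    [32, 16, 0],
    [32, 16, 0],
    [32, 16, 0],
    [32, 16, 0],
    [32, 16, 0],
    [32, 16, 0],
    [32, 16, 0],
    [32, 16, 0],
    [22, 11, 0],
    [10, 6, 0],
    [4, 2, 0],
    [0, 0, 0],
    [0, 0, 0]
  ],
  "rot": [
    [0, 0, 0],
    [0, 0, 0],
    [0, 0, 0],
    [0, 0, 0],
    [0, 0, 0],
    [0, 0, 0],
    [0, 0, 0],
    [0, 0, 0],
    [0, 0, 0],
    [0, 0, 0],
    [0, 0, 0],
    [0, 0, 0],
    [0, 0, 0],
    [0, 0, 0],
    [0, 0, 0],
    [0, 0, 0],
    [0, 0, 0],
    [0, 0, 0]
  ],
  "hand": [16, 16, 16, 16, 16, 16, 16, 16, 16, 16, 16, 16, 16, 16, 16, 16, 16, 16]
}}

```text
t: 26.08
tcp_pos: [0.6131, 0.0914, 0.2081]
tool_rot: [0.667, 0.745, 0.0, 0.003]
force: [0.2, -0.0, 0.2]
finger_gap: 0.235
```

Run:
```python
from h import *
plan([.624,.112,.1223],6.5)
```

```text
t 26.08 tcp [0.6131 0.0914 0.2081] F [ 0.2 -0.   0.2] gap 0.235 q6 -0.14
 shift in tool axes now [19.7 12.6 85.8] rot [ 0.28  0.25 -0.23] ; shift in final axes [19.2 13.1 85.8]
```

>>> {"op": "drive_tool", "data": {
  "linear": [
    [8, 6, 3],
    [6, 4, 12],
    [1, 0, 20],
    [0, 0, 20],
    [0, 0, 8],
    [0, 0, 0],
    [0, 0, 0]
  ],
  "rot": [
    [0.2, 0.2, -0.2],
    [0, 0, 0],
    [0, 0, 0],
    [0, 0, 0],
    [0, 0, 0],
    [0, 0, 0],
    [0, 0, 0]
  ],
  "hand": [16, 16, 16, 16, 16, 16, 16]
}}

```text
t: 26.67
tcp_pos: [0.6225, 0.1015, 0.1402]
tool_rot: [0.67, 0.742, -0.001, 0.0]
force: [0.6, -0.6, -0.5]
finger_gap: 0.241
```

Run:
```python
from h import *
plan([.624,.112,.1223],6.5)
```

```text
t 26.67 tcp [0.6225 0.1015 0.1402] F [ 0.6 -0.6 -0.5] gap 0.241 q6 -0.12
 shift in tool axes now [10.3  2.5 17.9] rot [-0.02  0.07 -0.65] ; shift in final axes [10.3  2.6 17.9]
```

>>> {"op": "drive_tool", "data": {
  "linear": [
    [6, 2, 3],
    [2, 0, 4],
    [0, 0, 4],
    [0, 0, 0],
    [0, 0, 0]
  ],
  "rot": [
    [0, 0, -0.5],
    [0, 0, 0],
    [0, 0, 0],
    [0, 0, 0],
    [0, 0, 0]
  ],
  "hand": [16, 16, 16, 16, 16]
}}

```text
t: 27.08
tcp_pos: [0.6254, 0.11, 0.1305]
tool_rot: [0.667, 0.745, 0.001, 0.002]
force: [0.2, 1.4, -0.4]
finger_gap: 0.238
```

Run:
```python
from h import *
plan([.624,.112,.1223],6.5)
```

```text
t 27.08 tcp [0.6254 0.11   0.1305] F [ 0.2  1.4 -0.4] gap 0.238 q6 -0.11
 shift in tool axes now [ 2.1 -1.2  8.2] rot [ 0.23  0.1  -0.15] ; shift in final axes [ 2.1 -1.1  8.2]
```

>>> {"op": "drive_tool", "data": {
  "linear": [
    [2, -1, 4],
    [0, 0, 2],
    [0, 0, 2],
    [0, 0, 0],
    [0, 0, 0]
  ],
  "rot": [
    [0.2, 0.1, 0],
    [0, 0, 0],
    [0, 0, 0],
    [0, 0, 0],
    [0, 0, 0]
  ],
  "hand": [16, 16, 16, 16, 16]
}}

```text
t: 27.5
tcp_pos: [0.6245, 0.1123, 0.1228]
tool_rot: [0.667, 0.745, 0.001, 0.001]
force: [0.1, 0.6, -0.0]
finger_gap: 0.236
```

Run:
```python
from h import *
plan([.624,.112,.1223],6.5)
```

```text
t 27.5 tcp [0.6245 0.1123 0.1228] F [ 0.1  0.6 -0. ] gap 0.236 q6 -0.11
 shift in tool axes now [-0.2 -0.5  0.5] rot [ 0.12  0.01 -0.13] ; shift in final axes [-0.2 -0.5  0.5]
```

>>> {"op": "drive_tool", "data": {
  "linear": [
    [0, 0, 1],
    [0, 0, 1],
    [0, 0, 0],
    [0, 0, 0],
    [0, 0, 0],
    [0, 0, 0],
    [0, 0, 0],
    [0, 0, 0],
    [0, 0, -10],
    [0, 0, -25],
    [0, 0, -35],
    [0, 0, -35],
    [0, 0, -40],
    [0, 0, -40],
    [0, 0, -20],
    [0, 0, 0],
    [0, 0, 0]
  ],
  "rot": [
    [0, 0, 0],
    [0, 0, 0],
    [0, 0, 0],
    [0, 0, 0],
    [0, 0, 0],
    [0, 0, 0],
    [0, 0, 0],
    [0, 0, 0],
    [0, 0, 0],
    [0, 0, 0],
    [0, 0, 0],
    [0, 0, 0],
    [0, 0, 0],
    [0, 0, 0],
    [0, 0, 0],
    [0, 0, 0],
    [0, 0, 0]
  ],
  "hand": [16, 16, 24, 30, 40, 50, 60, 60, 60, 60, 60, 60, 60, 60, 60, 60, 60]
}}

```text
t: 28.92
tcp_pos: [0.6233, 0.112, 0.3391]
tool_rot: [0.667, 0.745, 0.0, 0.0]
force: [-0.2, 0.3, -1.5]
finger_gap: 0.704
```

Run:
```python
from h import *
a=cams.snapshot('wrist');save(a,'pics/w8.png',1.5);b=cams.snapshot('scene');save(b[150:280,130:400],'pics/scene1.png',2.9)
pipefit(.0213,(.624,.112),z0=.022);pipefit(.0337,(.634,.027),z0=.022)
plan([.55,0,.4],6.5)
```

```text
fit: resid px 1.8 xy [0.6257 0.1125] bbox [246 145  19  28 406]
 fit: resid px 4.3 xy [0.6362 0.0263] bbox [ 242  209   28   44 1017]
 fit: resid px 1.6 xy [0.636  0.0268] bbox [ 243  209   28   45 1029]
 fit: resid px 7.2 xy [0.6255 0.1127] bbox [247 145  19  29 406]
t 29.12 tcp [0.6222 0.1119 0.3353] F [-0.2  0.  -0.1] gap 0.704 q6 -0.11
 shift in tool axes now [-103.2  -84.6  -64.3] rot [-0.38 -0.05 -0.16] ; shift in final axes [-103.1  -84.4  -64.7]
```

View pics/w8.png

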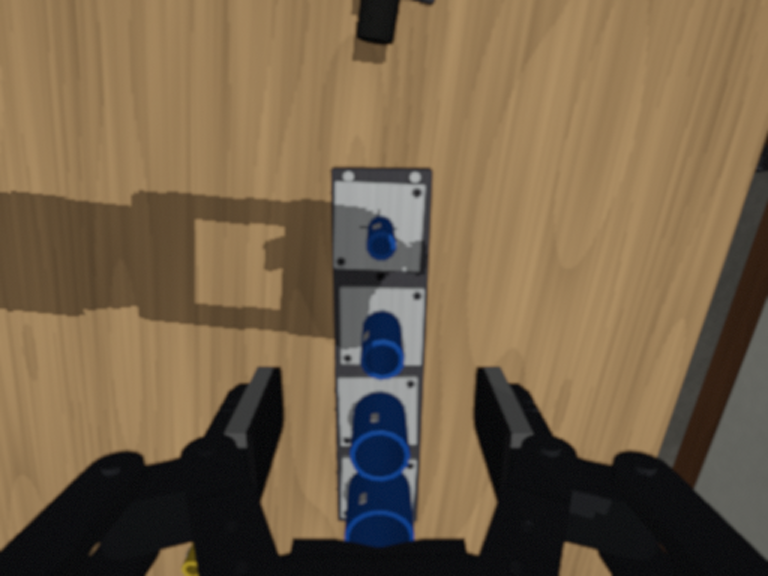

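View pics/scene1.png

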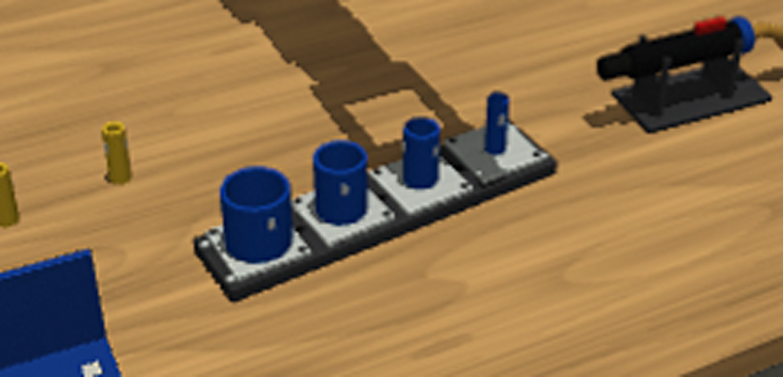

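All four stand upright in order, with the measured ones (21, 34 and 60) within about 2 mm of the plate centres, and the gripper is clear.

```bash
python3 -c "
from station import order; print(order.sign_off())"
```

```text
the job is handed in; nothing more can be done
None
```

All four blue pipes now stand upright on their plates and released, and the job was handed in at about 29 s of the 99 s. No verdict was reported. The torch lies at the left (+y) end, so the 21 mm pipe is on plate a, 34 on b, 48 on c and 60 on d.

**Position checks:**
- **21 and 34 mm:** the last wrist pictures put both about 2 mm from their plate centres.
- **60 mm:** a fit taken right after its release put it about 1 mm from centre.
- **48 mm:** its fit after release failed because it merged with the 60 mm pipe in the picture. Its position rests on the gripper pose at release, about 1–2 mm from the cross, and on the pictures.

**Final pictures:** the wrist and scene views show all four pipes upright and centred, with the gripper well clear above. The torch, the T-piece and the yellow look-alikes look untouched. I judged that by eye and did not measure their positions again.

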